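# Hold the umbrella lock open with the release rod

### The arm

A 6-joint arm with a two-finger parallel gripper is mounted at the origin on the work surface. World frame = base frame: x ahead of the robot, y to its left, z up, the work surface at z = 0. Lengths are in mm, angles in rad, forces in N, time in s.
With the tool pointing down it reaches from about 350 to 975 mm from the base axis. Payload 7.1 kg.
Tool frame: the origin (TCP) lies at the very end of the fingers, on their centre line; the grasp point (between the pads) lies tcp_to_grasp behind it (tcp_to_grasp is the distance from the TCP to the grasp point, in mm); z points along the fingers, x is the direction in which the jaws open and shut, and the axes are right-handed (so a half turn about z gives the same grasp; the last joint's range is limited). The gripper opens to 88 mm and grips with 3 to 60 N. Pads are 20 mm wide; open, the fingers measure 115 mm over their backs; the gripper's body (75 mm by 178 mm) begins 61 mm behind the grasp point.
Start: joints at [1.176, 0.423, 1.63, -0, 1.089, -0.019], TCP at [229.353, 581.379, 222.675] pointing down, gripper open.
Joint ranges: [-3, 3], [-0.9, 2.11], [0.09, 2.58], [-1.31, 4.45], [0.11, 2.69], [-2.54, 2.54]. Speed limits (rad/s): [2.39, 2.39, 3.01, 3.14, 3.14, 3.14].

### API

Orientations are given as a rotation vector (axis times angle).
In Python, from workcell import get_obs, get_image, close_job, recognise, mark_of, tcp_to_grasp gives the robot as it stands. The module is installed in compiled form; this text tells all that it offers.
- The arm moves only by the tool move_arm, never from a script. Its argument "motion" is a list of rows, each a list of 7 numbers: the shift along the world's x, y, z in mm, then the turn, a rotation vector about the world's x, y, z in rad, then the finger opening in mm, from 0 to 87.8. A call has 1 to 5 rows; each row is the pose to reach, as a shift and turn from the pose commanded when the call began; what a row does not reach only later rows make up. A row lasts 1/12 s, in which the tool goes at most 41.7 mm and 7.16 degrees, less where a joint would pass 70% of its speed; a pose out of reach is approached as far as the arm can. A call with a gripper value outside its range is refused whole. The fingers move at their own pace and stop on an object; the grip force is fixed at half the most. Time passes only in rows, so rows that repeat a pose let the fingers close. It gives the time, the measured TCP pose, the force and the opening at its end, in the units of the state.
- get_obs(): the state, without advancing time (a new reading comes with each control period).
- get_image(name): name is "side" or "top"; returns a dict with "color" (384x512x3 uint8, red, green, blue), "mtx" (3x3 intrinsics, pixels), "k1" (the pictures are not rectified: a ray, as slopes to the right and down, at radius r is drawn at 1 + k1 r^2 times it, then the intrinsics apply), "camera_from_world" (4x4, takes a point from world to camera coordinates). Camera axes: x right, y up, looking along -z (the intrinsics and any distortion apply to the point x, -y, -z); pixel columns grow to the right and rows downward; lengths in mm; the calibration is good to about 2 mm. A picture is of the moment at which its call begins. There is no depth.
- close_job(): hands the job in, once; it reports no verdict.
Trained networks look in a picture, given as the dict that the camera call returned (one of the last four; its "shot" number tells which), for a name from the list of things; names that differ only in an ending like _2 or _b are one class to them, and where a whole thing is asked for, a point or a joint stands for the part that bears it (a point fixed in the world has none). Each returns a list of dicts, best first, with "p" (0 to 1); they miss things now and then, are a little off and sometimes report something else, mostly with a low value. They report only what shows in the picture. A call takes as long as a camera call. They do not tell look-alikes from the thing itself.
- recognise(picture, label): "bbox" ([centre column, centre row, width, height] in pixels, round what is visible of it).
- mark_of(picture, label): "location" ([row, column] in pixels: a listed point, or the origin of a listed thing).
The state is a dict: "t": time; "qpos": joint angles; "qvel": joint speeds; "joint_torque": joint torques, N m; "ee_pos": TCP position; "orientation": TCP orientation; "ft_force": force on the tool from outside, world axes, zero at the start; "moment": the same for the moment, N m; "width": finger opening in mm.
Only numpy, scipy, OpenCV 4.12 (cv2) and the standard library are available. Lean on these libraries where they do the work, as an engineer would, in place of code of your own. Each camera call takes 0.05 s, during which the arm holds its last target. There are 200 camera calls.

### The job

Pull the release rod (the slim straight rod with the square grip) straight up out of its spring clamp ring in the umbrella stand, then with the rod's rounded tip press down the dial's lever on the lock post, past its first two clicks to the third, to free the umbrella locked there. Finish while still gripping the rod and holding the lever down at the third click against its spring: do not let go or let it return. Work the dial and its lever with the rod only, never with the gripper or arm, and leave the two loose umbrellas and the desk things where they are.

Things in the scene. Friction and masses are not known exactly. Their poses are not given: they have to be found in the camera images.
- rod: Release rod, 235 mm long, 140 g, upright in one of the stand's three rings (which one varies); few-newton clamp drag. Origin: lowest point of its rounded tip, 12 mm above the ledge at the start; z up the rod. Round steel shaft, 14 mm diameter (tip radius 7 mm), 0 to 150 mm; grey square grip 20 x 20 mm, 150 to 235 mm, its faces square to the rod's x and y.
- rod_tip (a point): The lowest point of the rod's rounded tip, on its axis (same point as the rod's origin).
- stand: Brushed aluminium umbrella stand, fixed. Origin: centre of its underside on the ledge. Base 80 (x) x 330 (y) x 10 mm; three clamp rings with spring jaws (40 mm outside, tops 115 mm above the ledge) at x = 0, y = -115, 0, +115 mm, joined by a bar, above foot sockets 22 mm deep (rims 32 mm above the ledge). They hold the rod and two loose umbrellas.
- umbrella_long: Loose furled umbrella with wooden handle upright in a ring; origin at its tip on the bottom, 12 mm above the ledge; up to 46 mm thick, its top 319 mm above the ledge. Leave it.
- umbrella_short: Loose furled umbrella with rubber handle upright in a ring; origin at its tip on the bottom, 12 mm above the ledge; up to 46 mm thick, its top 295 mm above the ledge. Leave it.
- lockpost: Aluminium lock post, fixed. Origin: on the ledge below the dial's axle, which runs along y 80 mm up. Base x -45 to 95, y -165 to 45 mm. The lever points to +x in a slot 28 mm wide (y -14 to 14) between guard cheeks (x -35 to 90, tops 90 mm up). A parked umbrella, top 307 mm up, 46 mm thick, is clamped at x 0, y -125 mm; its jaws open as the dial turns.
- axis (a point): Point on the dial's axle midway between the guard cheeks, 80 mm above the ledge. The round dial (72 mm across, top 116 mm above the ledge) sits 21 to 36 mm to the +y side of it, with a raised pointer and four ticks beside it: home and three clicks. The lever turning with it: flat steel bar 22 mm wide, 6 mm thick, 12 to 78 mm from the axle, 4 mm lip across its outer end.
- press (a point): Point on the lever's upper face 58 mm from the axle, to press on; moves with the lever. At home about 109 mm above the ledge and 51 mm horizontally (lock post +x) from the axle; at the third click about 57 mm above it and 53 mm from the axle. The rod's tip, pushed straight down 52 mm from the axle, meets the lever about 110 mm and reaches the third click about 57 mm above the ledge.
- dial (a joint): Dial angle in rad, 0 at home, growing as the lever is pressed down. Clicks (detents) at 0.31, 0.62 and 0.92 (the third), end stop at 0.97. A spring returns it home from anywhere if let go. At home the lever slopes 0.46 rad up (outer end about 118 mm above the ledge), at the third click 0.46 rad down, inside the guard slot. The push near the press point peaks at about 6, 7 and 8 N before the clicks, dips after each peak; about 6 N holds the third.
- stapler: Chrome stapler, 150 x 36 x 55 mm, origin underneath its middle. Leave it.
- paperweight: Glass dome paperweight, 72 mm across, 46 mm tall, origin underneath. Leave it.
- badge_clip: Flat plastic visitor badge with clip, 125 x 58 x 10 mm, origin under the badge. Leave it.
- key_fob: Steel key fob with ring and key, 100 x 34 x 8 mm, origin under the fob. Leave it.
- card_block: Block of blank cards, 90 x 55 x 30 mm, origin underneath. Leave it.
Mind the look-alikes: they are no part of the job. There is more than one size of the rod; the one meant has the size given above.

How it is judged (in metres and radians):
On the way, in this order (a step that is already met when the one before it is completed fails the run):
1. the rod is in the fingers and its tip is clear above the clamp rings (z of rod_tip in the frame of stand above 0.12 m and contact force between the fingers and rod above 0.5 N), for 0.2 s.
2. the rod has pressed the lever past the first click (value of joint dial above 0.35 rad and contact force between rod and dial above 0.5 N), for 0.02 s.
At the end, for the whole second after the job is handed in: The dial is at its third click or on to its stop (above 0.86 rad, end stop 0.97), held down by the rod (more than 1.5 N on the lever), the rod is still gripped by the fingers and at rest, all through the last second (value of joint dial above 0.86 rad and contact force between rod and dial above 1.5 N and contact force between the fingers and rod above 2 N and linear speed of rod below 0.03 m/s); the arm keeps its last pose, push and grip.
It fails at once if the gripper or arm pushes the dial or its lever (contact force between any of the fingers, the arm and dial above 1 N).
It fails at once if a loose umbrella is shifted more than 30 mm or leans more than 0.3 rad (distance of any of umbrella_long, umbrella_short from where it was at the start of the episode above 0.03 m or angle between any of umbrella_long, umbrella_short's own z axis and vertical above 0.3 rad).
It fails at once if one of the desk things is shifted more than 30 mm (distance of any of stapler, paperweight, badge_clip, key_fob, card_block from where it was at the start of the episode above 0.03 m).
It also fails if it takes over 51 s, if anything falls off the work surface, if the arm or the gripper's body presses on something with over 40 N, if the wrist force passes 120 N, or if a joint passes its speed limit or range.

## Working session

There is one attempt and no reset: what is moved stays moved. The work goes in short steps, Python scripts to look and compute and a tool call to move; the robot and the scene stay as the last step left them, time stands still between calls to the robot, and variables do not carry over. Pictures are saved under pics/ and viewed, about 8 in all and at most 12, crops included, and the job is handed in when it is done.

Besides the shell and the picture viewer there is one more tool, called after ">>>" by a JSON object that holds its "name" and its "arguments". move_arm: Moves the arm, as the interface text tells. Its arguments: {"type":"object","properties":{"motion":{"type":"array"}},"required":["motion"]}

```bash
mkdir -p pics; cat > h.py <<'E'
import numpy as np, cv2
from workcell import *
def ray(im,col,row):
    M=im["mtx"];x=(col-M[0][2])/M[0][0];y=(row-M[1][2])/M[1][1]
    rd=np.hypot(x,y);r=rd
    for _ in range(30): r=rd/(1+im["k1"]*r*r)
    s=r/rd if rd>0 else 1
    T=np.array(im["camera_from_world"]);R=T[:3,:3]
    d=R.T@np.array([x*s,-y*s,-1.]);return -R.T@T[:3,3],d/np.linalg.norm(d)
def proj(im,p):
    T=np.array(im["camera_from_world"]);c=T[:3,:3]@np.array(p,float)+T[:3,3]
    x,y=c[0]/-c[2],-c[1]/-c[2];f=1+im["k1"]*(x*x+y*y);M=im["mtx"]
    return np.array([M[0][0]*x*f+M[0][2],M[1][1]*y*f+M[1][2]])
def onz(im,col,row,z):
    o,d=ray(im,col,row);return o+d*(z-o[2])/d[2]
def tri(a,pa,b,pb):
    o1,d1=ray(a,*pa);o2,d2=ray(b,*pb)
    t=np.linalg.lstsq(np.c_[d1,-d2],o2-o1,rcond=None)[0]
    p,q=o1+d1*t[0],o2+d2*t[1];return (p+q)/2,np.linalg.norm(p-q)
E
python3 - <<'E'
from h import *
np.set_printoptions(precision=1,suppress=True)
print(tcp_to_grasp,get_obs())
I={n:get_image(n) for n in("side","top")}
for n,i in I.items():
    cv2.imwrite(f"pics/{n}0.png",i["color"][:,:,::-1]); print(n,"cam",ray(i,256,192),i["mtx"],i["k1"])
for l in["rod","rod_tip","stand","umbrella_long","umbrella_short","lockpost","axis","press","dial"]:
    for n,i in I.items():
        print(l,n,[(np.round(d["bbox"]).tolist(),round(d["p"],2)) for d in recognise(i,l)[:3]] if l not in("axis","press") else "",[(np.round(d["location"][::-1],1).tolist(),round(d["p"],2)) for d in mark_of(i,l)[:3]] if l!="dial" else "")
E
cd pics; python3 -c "
import cv2
for n in('side0','top0'): cv2.imwrite(n+'b.png',cv2.resize(cv2.imread(n+'.png'),(800,600),interpolation=cv2.INTER_CUBIC))"
```

```text
18.700000000000003 {'t': 0.0, 'qpos': array([ 1.2,  0.4,  1.6, -0. ,  1.1, -0. ]), 'qvel': array([-0.,  0., -0., -0., -0., -0.]), 'joint_torque': array([  0. , -54.5, -27.4,   0.1,   0. ,  -0. ]), 'ee_pos': array([229.2, 580.9, 221.9]), 'orientation': array([ 2.6,  1.8, -0. ]), 'ft_force': array([-0.7, -1.3,  0.3]), 'moment': array([-0., -0., -0.]), 'width': 87.99079046653749}
side cam (array([ 804.5, -304.9,  820.5]), array([-0.3,  0.5, -0.8])) [[414.1   0.  253.3]
 [  0.  414.1 187.9]
 [  0.    0.    1. ]] 0.027337712697157488
top cam (array([ 440.5,  114.8, 1049. ]), array([ 0.1,  0. , -1. ])) [[417.1   0.  251. ]
 [  0.  417.1 188.4]
 [  0.    0.    1. ]] -0.0944420589171257
rod side [([326.0, 111.0, 21.0, 77.0], 0.96), ([368.0, 133.0, 21.0, 49.0], 0.57), ([344.0, 103.0, 19.0, 52.0], 0.54)] [([317.2, 150.3], 0.83), ([334.5, 128.6], 0.58), ([359.2, 160.8], 0.51)]
rod top [([143.0, 139.0, 19.0, 26.0], 0.68), ([116.0, 175.0, 34.0, 16.0], 0.56), ([149.0, 171.0, 25.0, 18.0], 0.52)] [([168.7, 185.4], 0.58), ([128.5, 184.6], 0.57), ([154.4, 143.7], 0.51)]
rod_tip side [([330.0, 112.0, 2
[... 650 characters left out ...]
top [([200.0, 176.0, 29.0, 28.0], 0.69), ([406.0, 187.0, 31.0, 48.0], 0.19)] [([212.2, 189.6], 0.7)]
umbrella_short side [([258.0, 166.0, 23.0, 83.0], 0.74)] [([256.9, 211.2], 0.88)]
umbrella_short top [([258.0, 186.0, 24.0, 20.0], 0.8)] [([261.3, 201.4], 0.82)]
lockpost side [([123.0, 346.0, 191.0, 74.0], 0.7)] [([162.7, 348.8], 0.94)]
lockpost top [([444.0, 193.0, 135.0, 69.0], 0.85)] [([396.7, 202.8], 0.84)]
axis side  [([153.0, 340.6], 0.91), ([320.1, 149.8], 0.65)]
axis top  [([406.3, 199.0], 0.89)]
press side  [([175.3, 361.2], 0.83)]
press top  [([410.8, 174.3], 0.79), ([258.4, 200.8], 0.34)]
dial side [([163.0, 343.0, 46.0, 57.0], 0.92)] 
dial top [([405.0, 188.0, 33.0, 48.0], 0.85)]
```

View pics/side0b.png

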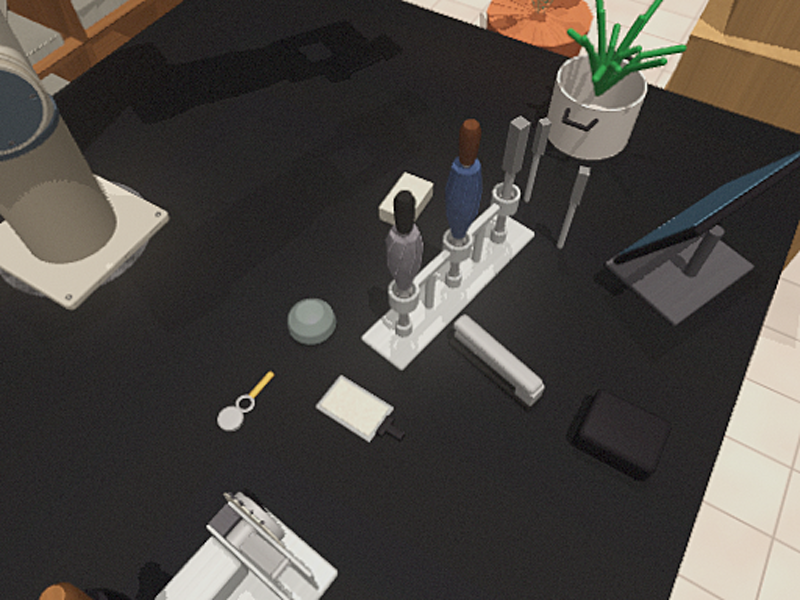

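View pics/top0b.png

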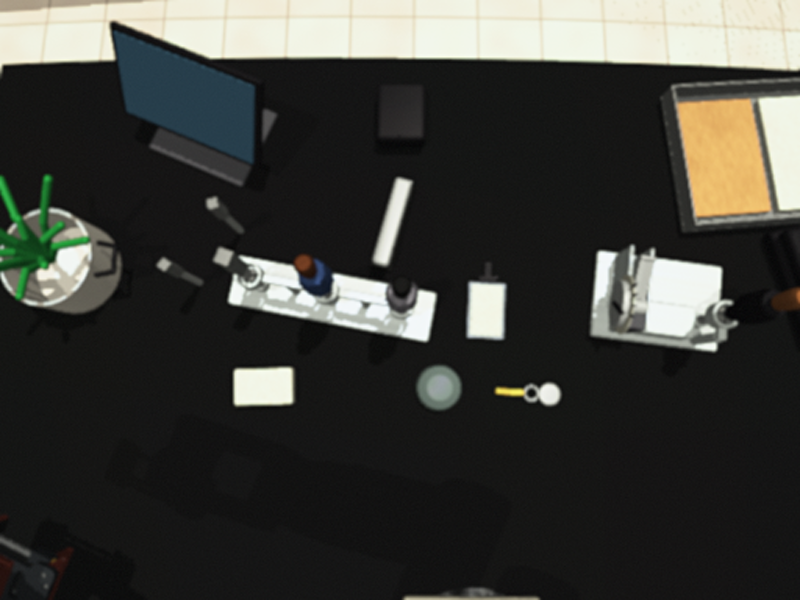

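Side view: the rod is in the stand's far ring, with its grip top near (331,77) native. Two look-alike rods stand near (347,80) and (372,110). The top view confirms this, with the lock post at right. Next I'll zoom on the rod and lock post and fit the base corners.

```bash
python3 - <<'E'
from h import *
np.set_printoptions(precision=1,suppress=True)
S,T=get_image("side"),get_image("top")
s=lambda p:np.array(p)*.64
for nm,Y,pts in(("stand",0,[((535,233),(236,257)),((401,366),(437,292)),((363,338),(430,340)),((497,215),(229,304))]),):
    for a,b in pts: print(nm,"tri",*tri(S,s(a),T,s(b)),"z0/10 top",onz(T,*s(b),10))
for b in[(597,251),(722,264),(718,350),(591,338)]: print("lock base top z10",onz(T,*s(b),10))
for nm,a,b in(("rodtop",(519,120),(224,257)),("la1",(542,122),(163,265)),("la2",(583,171),(213,203)),("axis",np.array((153,340.6))/.64,np.array((406.3,199))/.64),("press",np.array((175.3,361.2))/.64,np.array((410.8,174.3))/.64),("umbL",(470,122),(303,263)),("umbS",(404,192),(401,287))):
    print(nm,*tri(S,s(a),T,s(b)))
def crop(i,c,r,w=50,h=37): 
    return cv2.resize(cv2.getRectSubPix(np.ascontiguousarray(i["color"][:,:,::-1]),(w,h),(c,r)),(400,300),interpolation=cv2.INTER_CUBIC)
cv2.imwrite("pics/m.png",np.vstack([np.hstack([crop(S,340,90),crop(T,140,165)]),np.hstack([crop(S,165,345,100,75),crop(T,415,192,67,50)])]))
E
```

```text
stand tri [641.9 389.1  -1.5] 1.5594879533479518 z0/10 top [639.1 385.7  10. ]
stand tri [585.4  58.3  15.8] 2.181468965432383 z0/10 top [585.4  57.3  10. ]
stand tri [510.9  70.3   8.7] 7.310252008968931 z0/10 top [508.  68.  10.]
stand tri [566.6 401.7 -14.5] 5.210763761922942 z0/10 top [561.5 393.5  10. ]
lock base top z10 [ 656.3 -204.2   10. ]
lock base top z10 [ 638.1 -414.6   10. ]
lock base top z10 [ 496.3 -400.3   10. ]
lock base top z10 [ 514.1 -190.4   10. ]
rodtop [594.2 339.3 249.3] 2.246946175172325
la1 [596.2 447.5 166.8] 1.4831941426230844
la2 [686.1 381.3 168.8] 0.8785307987363637
axis [ 552.9 -239.3   72.2] 4.258019101177972
press [ 610.3 -247.2   86.1] 4.5418308028703045
umbL [574.3 227.6 320.5] 1.7888747211500773
umbS [552.6 116.4 295.5] 4.073115293783595
```

View pics/m.png

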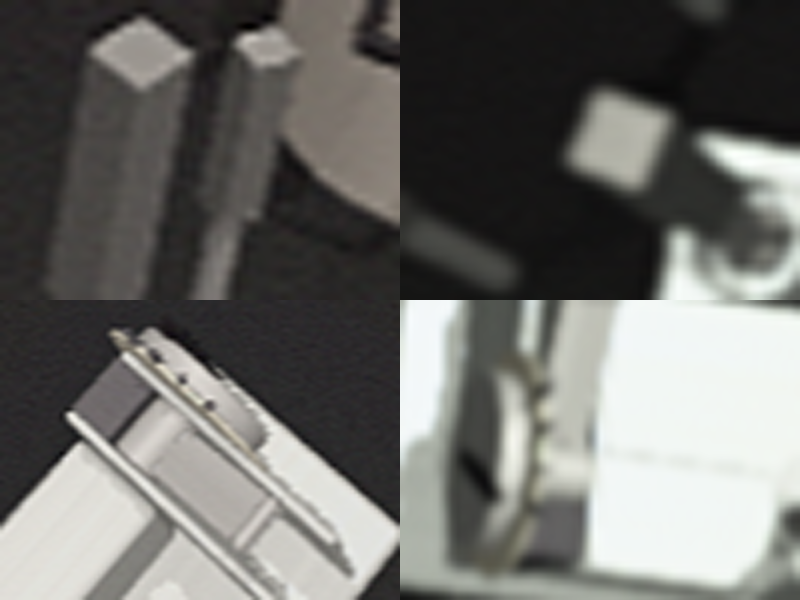

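Montage: the top face of the grip is a clean square in both views (side centre about (332,78), top about (142,164)). The lock's cheeks and lever are visible in the side crop. I'll fit the rod yaw and overlay a lock model for checking.

```bash
python3 - <<'E'
from h import *
np.set_printoptions(precision=3,suppress=True)
S,T=get_image("side"),get_image("top")
u=lambda p,c,r,w,h,k:((p[0]+.5)/k-.5+c-(w-1)/2,(p[1]+.5)/k-.5+r-(h-1)/2)
for n,i,c,P in(("side",S,(340,90),[(90,52),(142,17),(193,50),(140,90)]),("top",T,(140,165),[(200,85),(275,112),(240,192),(165,158)])):
    Q=[onz(i,*u(p,*c,50,37,8),247)[:2] for p in P]
    e=[np.subtract(Q[(k+1)%4],Q[k]) for k in range(4)]
    print(n,"centre",np.mean(Q,0),"edges",[(np.round(np.hypot(*v),1),round((np.degrees(np.arctan2(v[1],v[0]))+45)%90-45,1)) for v in e])
# lock model overlay
o=np.array([556.,-240.]);yaw=-.09
def W(x,y,z): return [o[0]+x*np.cos(yaw)-y*np.sin(yaw),o[1]+x*np.sin(yaw)+y*np.cos(yaw),z]
out=[]
for i,c,w,h in((S,(165,345),100,75),(T,(405,188),67,50)):
    k=400/w
    g=cv2.resize(cv2.getRectSubPix(np.ascontiguousarray(i["color"][:,:,::-1]),(w,h),c),(800,600) if 0 else (400,300),interpolation=cv2.INTER_CUBIC)
    L=[[(-45,-165,10),(95,-165,10),(95,45,10),(-45,45,10),(-45,-165,10)],[(-35,-14,90),(90,-14,90)],[(-35,14,90),(90,14,90)],[(51,-11,109),(51,11,109)],[(70,-11,118),(70,11,118)]]
    for n,l in enumerate(L):
        q=np.array([(proj(i,W(*p))-np.array(c)+[(w-1)/2,(h-1)/2]+.5)*k-.5 for p in l])
        cv2.polylines(g,[np.int32(np.round(q))],False,[(0,0,255),(0,200,0),(255,0,0),(255,0,255),(0,200,255)][n],1)
    out.append(cv2.resize(g,(400,300)))
cv2.imwrite("pics/ov.png",np.hstack(out))
E
```

```text
side centre [596.698 339.976] edges [(np.float64(19.5), np.float64(-16.8)), (np.float64(17.1), np.float64(-15.9)), (np.float64(20.9), np.float64(-14.2)), (np.float64(18.0), np.float64(-20.3))]
top centre [595.291 340.959] edges [(np.float64(20.3), np.float64(-19.1)), (np.float64(21.6), np.float64(-21.1)), (np.float64(21.0), np.float64(-23.4)), (np.float64(20.0), np.float64(-22.9))]
```

View pics/ov.png

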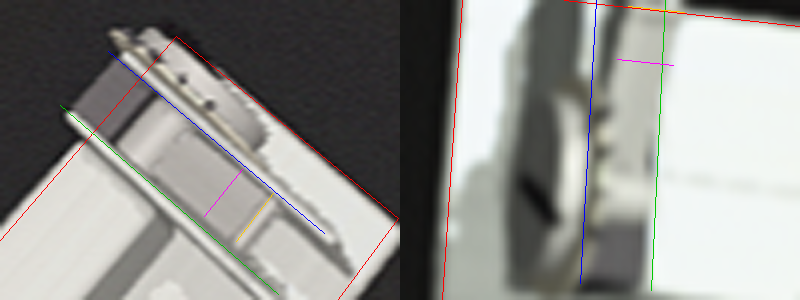

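>>> {"name": "move_arm", "arguments": {"motion": [[26, -17, 16, 0, 0, -0.12, 87], [52, -34, 32, 0, 0, -0.24, 87], [78, -51, 48, 0, 0, -0.36, 87], [104, -68, 64, 0, 0, -0.48, 87], [130, -85, 80, 0, 0, -0.6, 87]]}}

```text
t: 2.22
ee_pos: [360.3, 495.5, 303.5]
orientation: [-3.006, -0.913, -0.0]
ft_force: [0.2, 0.7, -0.2]
width: 87.2
```

>>> {"name": "move_arm", "arguments": {"motion": [[26, -17, 0, 0, 0, -0.12, 87], [52, -34, 0, 0, 0, -0.24, 87], [78, -51, 0, 0, 0, -0.36, 87], [104, -68, 0, 0, 0, -0.48, 87], [130, -85, 0, 0, 0, -0.6, 87]]}}

```text
t: 2.63
ee_pos: [490.5, 410.3, 302.8]
orientation: [-3.141, 0.017, -0.0]
ft_force: [-0.2, 0.9, 0.2]
width: 87.0
```

>>> {"name": "move_arm", "arguments": {"motion": [[26, -17, 0, 0, 0, -0.1, 87], [52, -34, 0, 0, 0, -0.2, 87], [78, -51, 0, 0, 0, -0.3, 87], [107, -70, 0, 0, 0, -0.34, 87], [107, -70, 0, 0, 0, -0.34, 87]]}}

```text
t: 3.05
ee_pos: [600.7, 337.8, 302.4]
orientation: [3.093, -0.549, 0.003]
ft_force: [-0.7, -0.0, -0.2]
width: 87.3
```

```bash
cat > st.py <<'E'
from h import *
from scipy.spatial.transform import Rotation as R
np.set_printoptions(precision=2,suppress=True)
def st():
    o=get_obs();m=R.from_rotvec(o["orientation"]).as_matrix()
    print("t",round(o["t"],2),"tcp",o["ee_pos"],"yaw",np.degrees(np.arctan2(m[1,0],m[0,0])),"z",m[:,2],"f",o["ft_force"],"m",o["moment"],"w",o["width"],"q",o["qpos"])
    return o
def shot(n,c,r,w,h,sc,tag,lines=()):
    i=get_image(n);cv2.imwrite(f"pics/{tag}.png",cv2.resize(cv2.getRectSubPix(np.ascontiguousarray(i["color"][:,:,::-1]),(w,h),(c,r)),(w*sc,h*sc),interpolation=cv2.INTER_CUBIC));return i
E
python3 -c "
from st import *
st();shot('side',335,110,100,100,6,'g1');shot('top',150,165,100,100,6,'g1t')
cv2.imwrite('pics/g1m.png',cv2.resize(np.hstack([cv2.imread('pics/g1.png'),cv2.imread('pics/g1t.png')]),(800,400)))"
```

```text
t 3.05 tcp [600.66 337.83 302.37] yaw -20.1147038956962 z [ 0. -0. -1.] f [-0.66 -0.   -0.17] m [-0.08  0.12 -0.02] w 87.33905861202712 q [ 0.5   0.45  1.4  -0.    1.29  0.85]
```

View pics/g1m.png

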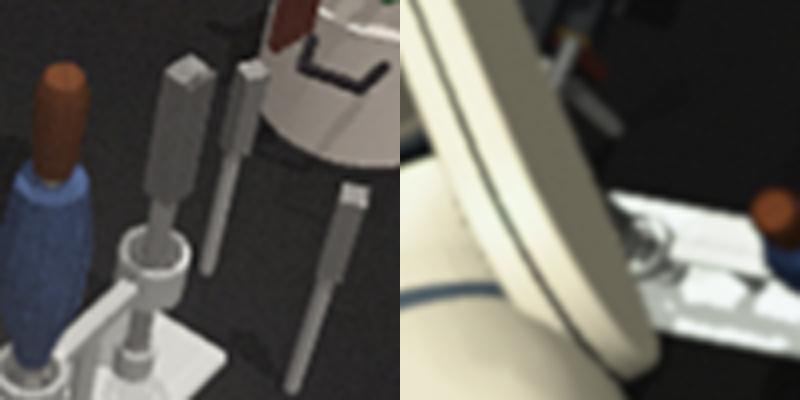

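>>> {"name": "move_arm", "arguments": {"motion": [[-5, 2.5, -30, 0, 0, 0, 87], [-5, 2.5, -60, 0, 0, 0, 87], [-5, 2.5, -93, 0, 0, 0, 87], [-5, 2.5, -93, 0, 0, 0, 60], [-5, 2.5, -93, 0, 0, 0, 35]]}}

```text
t: 3.57
ee_pos: [589.4, 344.2, 208.4]
orientation: [3.093, -0.536, -0.005]
ft_force: [0.3, -0.1, 1.1]
width: 77.1
```

```bash
python3 -c "
from st import *
st();shot('side',335,90,110,90,6,'g2')"
```

```text
t 3.57 tcp [589.37 344.24 208.4 ] yaw -19.667901060938007 z [-0. -0. -1.] f [ 0.26 -0.13  1.09] m [-0.09  0.06 -0.01] w 77.05742773349932 q [0.51 0.52 1.5  0.   1.12 0.85]
```

View pics/g2.png

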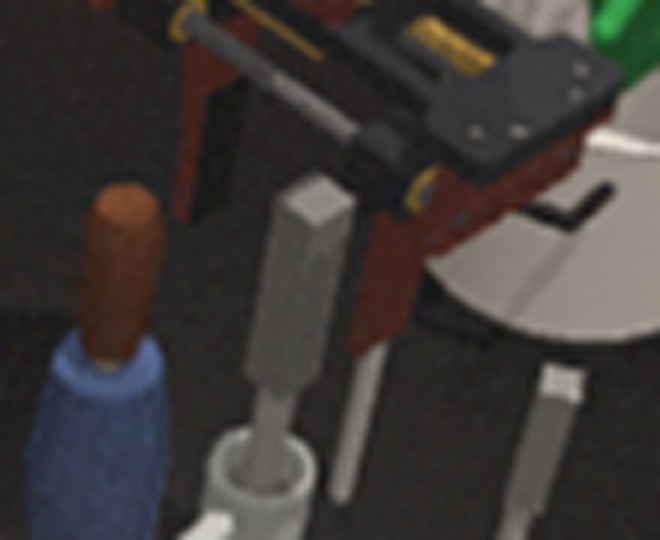

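The fingers straddle the rod, and the tip midpoint sits about 5 mm off its axis. I'll shift and then close.

>>> {"name": "move_arm", "arguments": {"motion": [[4, -3.5, -5, 0, 0, 0, 60], [4, -3.5, -5, 0, 0, 0, 40], [4, -3.5, -5, 0, 0, 0, 25], [4, -3.5, -5, 0, 0, 0, 10], [4, -3.5, -5, 0, 0, 0, 0]]}}

```text
t: 4.03
ee_pos: [595.7, 340.5, 205.5]
orientation: [-3.094, 0.539, -0.001]
ft_force: [-0.5, 0.3, -0.6]
width: 39.6
```

>>> {"name": "move_arm", "arguments": {"motion": [[0, 0, 0, 0, 0, 0, 0], [0, 0, 0, 0, 0, 0, 0], [0, 0, 0, 0, 0, 0, 0], [0, 0, 0, 0, 0, 0, 0], [0, 0, 0, 0, 0, 0, 0]]}}

```text
t: 4.45
ee_pos: [595.4, 340.4, 204.8]
orientation: [-3.095, 0.539, -0.0]
ft_force: [0.1, 0.1, -0.6]
width: 19.9
```

```bash
python3 -c "
from st import *
st()"
```

```text
t 4.45 tcp [595.37 340.42 204.77] yaw -19.76851871838275 z [ 0.  0. -1.] f [ 0.15  0.05 -0.65] m [-0.05  0.15  0.05] w 19.87134959725321 q [0.5  0.53 1.5  0.   1.11 0.85]
```

>>> {"name": "move_arm", "arguments": {"motion": [[0, 0, 8, 0, 0, 0, 0], [0, 0, 20, 0, 0, 0, 0], [0, 0, 32, 0, 0, 0, 0], [0, 0, 45, 0, 0, 0, 0], [0, 0, 60, 0, 0, 0, 0]]}}

```text
t: 4.87
ee_pos: [595.1, 340.2, 265.8]
orientation: [3.095, -0.539, -0.001]
ft_force: [-0.3, 1.2, -5.9]
width: 19.5
```

>>> {"name": "move_arm", "arguments": {"motion": [[0, 0, 18, 0, 0, 0, 0], [0, 0, 36, 0, 0, 0, 0], [0, 0, 54, 0, 0, 0, 0], [0, 0, 72, 0, 0, 0, 0], [0, 0, 95, 0, 0, 0, 0]]}}

```text
t: 5.28
ee_pos: [594.9, 339.8, 361.7]
orientation: [3.094, -0.539, 0.0]
ft_force: [-0.7, -0.7, -2.0]
width: 19.8
```

>>> {"name": "move_arm", "arguments": {"motion": [[0, 0, 0, 0, 0, 0, 0], [0, 0, 0, 0, 0, 0, 0], [0, 0, 0, 0, 0, 0, 0], [0, 0, 0, 0, 0, 0, 0], [0, 0, 0, 0, 0, 0, 0]]}}

```text
t: 5.7
ee_pos: [594.8, 340.0, 358.1]
orientation: [3.093, -0.539, -0.003]
ft_force: [0.5, 0.6, -1.7]
width: 19.9
```

```bash
python3 -c "
from st import *
st();i=shot('side',320,90,130,120,5,'g3');print(proj(i,[595.5,340.5,165]))"
```

```text
t 5.7 tcp [594.79 339.98 358.07] yaw -19.769810530149513 z [-0. -0. -1.] f [ 0.52  0.6  -1.71] m [-0.1   0.03  0.01] w 19.939686981851168 q [ 0.5   0.41  1.34 -0.    1.4   0.85]
[326.53 106.97]
```

View pics/g3.png

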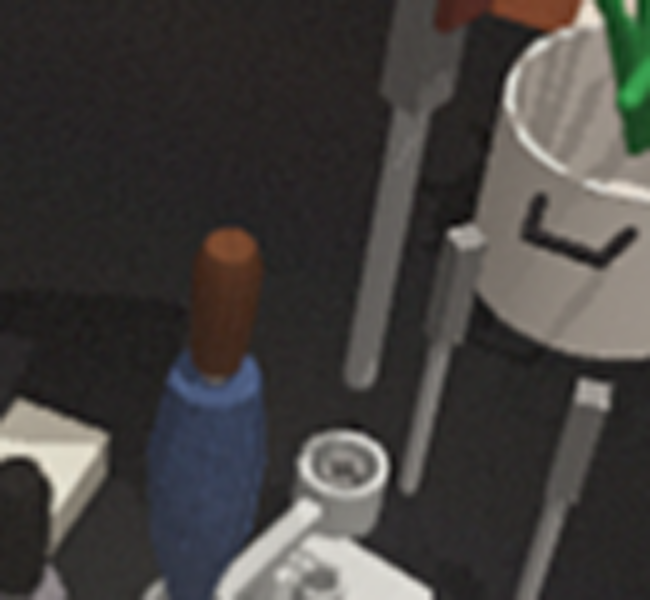

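The tip is at about (327,108), against a predicted (326.5,107), so the rod is clear of the ring with no slip. I'll go round the robot side to the lock.

>>> {"name": "move_arm", "arguments": {"motion": [[-25, -4, 0, 0, 0, 0, 0], [-58, -12, 0, 0, 0, 0, 0], [-90, -24, 0, 0, 0, 0, 0], [-112, -50, 0, 0, 0, 0, 0], [-122, -85, 0, 0, 0, 0, 0]]}}

```text
t: 6.17
ee_pos: [470.4, 255.8, 358.7]
orientation: [3.095, -0.534, -0.003]
ft_force: [1.2, 0.2, -2.1]
width: 19.7
```

>>> {"name": "move_arm", "arguments": {"motion": [[0, -35, 0, 0, 0, 0, 0], [0, -70, 0, 0, 0, 0, 0], [0, -105, 0, 0, 0, 0, 0], [0, -140, 0, 0, 0, 0, 0], [0, -175, 0, 0, 0, 0, 0]]}}

```text
t: 6.58
ee_pos: [472.8, 78.8, 359.3]
orientation: [3.095, -0.539, -0.001]
ft_force: [0.5, -0.1, -2.3]
width: 20.1
```

>>> {"name": "move_arm", "arguments": {"motion": [[0, -35, 0, 0, 0, 0, 0], [0, -70, 0, 0, 0, 0, 0], [0, -105, 0, 0, 0, 0, 0], [0, -140, 0, 0, 0, 0, 0], [0, -175, 0, 0, 0, 0, 0]]}}

```text
t: 7.0
ee_pos: [472.8, -96.3, 359.3]
orientation: [-3.095, 0.539, 0.001]
ft_force: [1.0, 1.2, -2.2]
width: 19.9
```

>>> {"name": "move_arm", "arguments": {"motion": [[14, -33, 0, 0, 0, 0, 0], [33, -62, 0, 0, 0, 0, 0], [58, -90, 0, 0, 0, 0, 0], [84, -115, 0, 0, 0, 0, 0], [110, -137, 0, 0, 0, 0, 0]]}}

```text
t: 7.42
ee_pos: [583.9, -233.7, 358.9]
orientation: [3.095, -0.541, -0.001]
ft_force: [-0.5, 0.8, -1.4]
width: 19.9
```

>>> {"name": "move_arm", "arguments": {"motion": [[15, -7, 0, 0, 0, 0, 0], [26, -10.5, 0, 0, 0, 0, 0], [26, -10.5, 0, 0, 0, 0, 0], [26, -10.5, 0, 0, 0, 0, 0], [26, -10.5, 0, 0, 0, 0, 0]]}}

```text
t: 7.83
ee_pos: [608.6, -241.7, 359.1]
orientation: [-3.095, 0.539, 0.002]
ft_force: [0.2, 0.2, -2.1]
width: 19.7
```

```bash
python3 -c "
from st import *
o=st();i=shot('side',170,335,120,90,6,'p1');t=o['ee_pos']-[0,0,193.3];print(proj(i,t),proj(i,[609,-242,110]))
k=get_image('top')
for n,x in(('side',i),('top',k)):
  for l in('press','rod_tip','axis'): print(n,l,[(np.array(d['location'][::-1]),round(d['p'],2)) for d in mark_of(x,l)[:2]])"
```

```text
t 7.83 tcp [ 608.61 -241.69  359.07] yaw -19.754617930214803 z [-0.  0. -1.] f [ 0.21  0.21 -2.06] m [-0.04  0.05  0.01] w 19.745171248543066 q [-0.4   0.35  1.42 -0.    1.37 -0.05]
[166.74 346.01] [172.88 354.87]
side press [(array([173. , 357.8]), 0.94), (array([155.7, 341.4]), 0.59)]
side rod_tip [(array([337.8, 124.2]), 0.8), (array([357.4, 155.7]), 0.72)]
side axis [(array([154.4, 341.6]), 0.59)]
top press [(array([411.7, 171.8]), 0.86)]
top rod_tip [(array([154.5, 147.9]), 0.73), (array([129. , 182.1]), 0.64)]
top axis [(array([407.7, 197.4]), 0.77), (array([256.5, 201.3]), 0.22)]
```

View pics/p1.png

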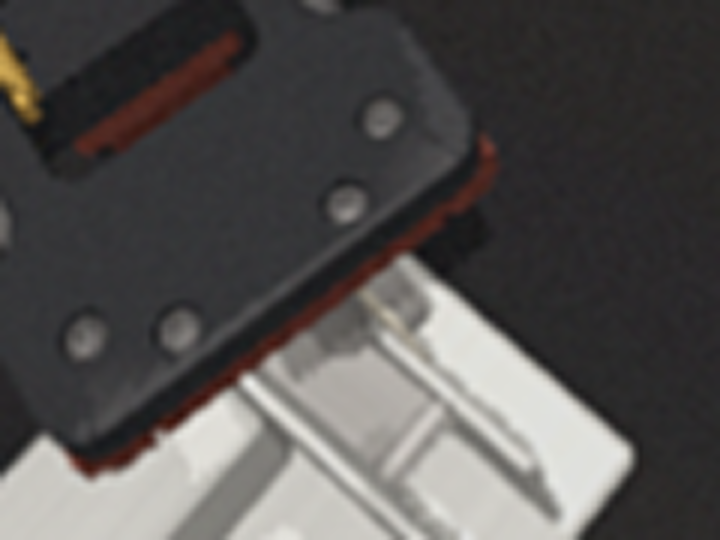

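The gripper body hides the tip here, but the lever lip (crop (390,475)–(440,410)) and both cheek tops show. I'll compute the lateral centre line from them.

```bash
python3 -c "
from st import *
S=get_image('side');T=get_image('top')
n=lambda p:((p[0]+.5)/6-.5+110.5,(p[1]+.5)/6-.5+290.5)
yaw=-.09;ex=np.array([np.cos(yaw),np.sin(yaw)]);ey=np.array([-ex[1],ex[0]])
o=np.array([557,-237.5])
def L(p,z):
  w=onz(S,*n(p),z)[:2]-o;return w@ex,w@ey
for nm,p,z in(('lip-',(390,475),117),('lip+',(440,410),117),('cheek- outer',(242,378),90),('cheek- inner',(300,410),90),('cheek- inner2',(420,525),90),('cheek+ inner',(385,340),90),('cheek+ inner2',(515,465),90)): print(nm,L(p,z))
a=tri(S,(173,357.8),T,(411.7,171.8));print(a,(a[0][:2]-o)@ex,(a[0][:2]-o)@ey)
for p,z in((np.array((173,357.8)),109),): w=onz(S,*p,z)[:2]-o;print((w@ex,w@ey))
w=onz(T,411.7,171.8,109)[:2]-o;print((w@ex,w@ey))
shot('top',405,185,80,60,10,'p2')"
```

```text
lip- (np.float64(71.6267185602856), np.float64(-13.909758313578635))
lip+ (np.float64(71.41998370712219), np.float64(5.7826410558458665))
cheek- outer (np.float64(14.352165070657927), np.float64(-18.637945807326652))
cheek- inner (np.float64(33.2393887286606), np.float64(-15.168566487189336))
cheek- inner2 (np.float64(79.73829411177284), np.float64(-17.129002733272692))
cheek+ inner (np.float64(39.5686601453126), np.float64(12.330264002220936))
cheek+ inner2 (np.float64(90.5055860896497), np.float64(9.367080716410177))
(array([ 610.97, -244.62,  104.86]), np.float64(1.1607898865281845)) 54.386483096152524 -2.2379803639385685
(np.float64(55.139229332353416), np.float64(-2.9143097575784984))
(np.float64(53.856194629325614), np.float64(-0.2725907321029256))
```

View pics/p2.png

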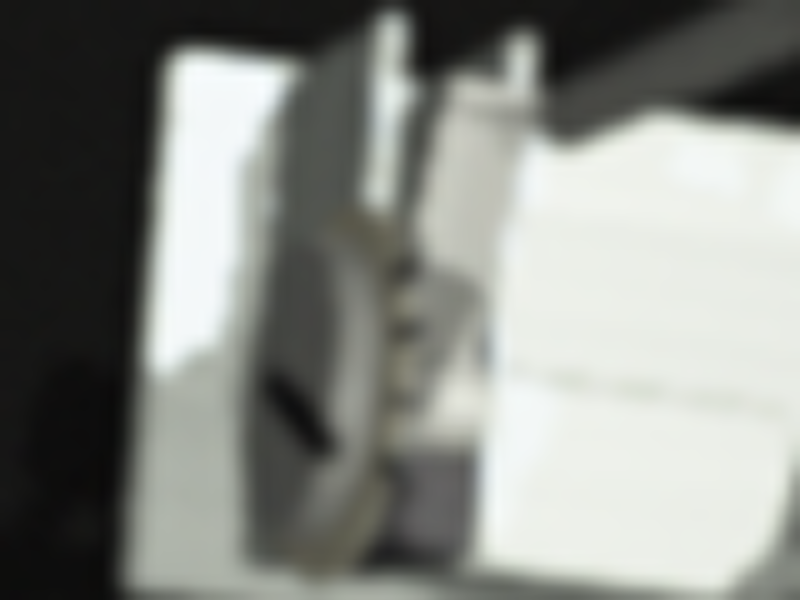

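```bash
python3 -c "
from st import *
T=get_image('top');o=np.array([557,-237.5]);yaw=-.09;ex=np.array([np.cos(yaw),np.sin(yaw)]);ey=np.array([-ex[1],ex[0]])
n=lambda p:((p[0]+.5)/10-.5+365.5,(p[1]+.5)/10-.5+155.5)
for nm,p,z in(('cheek+in',(411,60),90),('cheek-in',(505,60),90),('cheek+out',(375,30),90),('cheek-out',(541,60),90),('lip+',(445,88),118),('lip-',(527,105),118),('lev+',(430,150),113),('lev-',(520,150),113),('lev+',(415,240),102),('lev-',(502,240),102)):
  w=onz(T,*n(p),z)[:2]-o;print(nm,w@ex,w@ey)
e=get_obs()['ee_pos']
for z in(165.8,165.8+150): q=proj(T,[e[0],e[1],z]);print(z,q,(q-[365.5,155.5])*10)
q=np.array([560,120]);w=onz(T,*n(q),170);print('stick end if z=170',w)
w=e[:2]-o;print('rod lock',w@ex,w@ey)
"
```

```text
cheek+in 82.31069293463746 7.453302313905081
cheek-in 84.74162077563868 -15.208251801846163
cheek+out 88.61367355980268 16.467489333335834
cheek-out 85.67781921020652 -23.917105338629373
lip+ 69.90249693952163 8.9124782969695
lip- 67.98235282554735 -10.469406756556932
lev+ 56.18063160323414 9.934256089808295
lev- 58.417778809290525 -11.194341973227417
lev+ 37.00880990987688 8.512418293207281
lev- 39.15833128784482 -12.071326895005843
165.8 [420.98 167.88] [554.81 123.77]
315.8 [452.41 152.98] [869.12 -25.21]
stick end if z=170 [ 610.34 -240.64  170.  ]
rod lock 52.52384982378955 0.11675609460177293
```

The rod shows at upper right of the top view, with its tip at (555,120) matching the prediction. The slot centre averages about 2.5 mm to −y of the rod, so I'll shift and descend.

>>> {"name": "move_arm", "arguments": {"motion": [[0, -2.5, -15, 0, 0, 0, 0], [0, -2.5, -30, 0, 0, 0, 0], [0, -2.5, -42, 0, 0, 0, 0], [0, -2.5, -50, 0, 0, 0, 0], [0, -2.5, -50, 0, 0, 0, 0]]}}

```text
t: 8.85
ee_pos: [608.4, -244.2, 307.4]
orientation: [-3.094, 0.539, 0.006]
ft_force: [-0.1, -0.1, -1.0]
width: 19.7
```

>>> {"name": "move_arm", "arguments": {"motion": [[0, 0, -4, 0, 0, 0, 0], [0, 0, -8, 0, 0, 0, 0], [0, 0, -12, 0, 0, 0, 0], [0, 0, -16, 0, 0, 0, 0], [0, 0, -20, 0, 0, 0, 0]]}}

```text
t: 9.27
ee_pos: [610.8, -245.1, 291.4]
orientation: [3.094, -0.539, 0.007]
ft_force: [0.2, -0.7, 2.7]
width: 19.9
```

```bash
python3 -c "
from st import *
st();shot('side',165,335,120,90,6,'p3')"
```

```text
t 9.27 tcp [ 610.8  -245.13  291.38] yaw -19.765516026305068 z [ 0. -0. -1.] f [ 0.16 -0.71  2.65] m [-0.21 -0.32 -0.  ] w 19.86855814251572 q [-0.4   0.41  1.49  0.    1.24 -0.05]
```

View pics/p3.png

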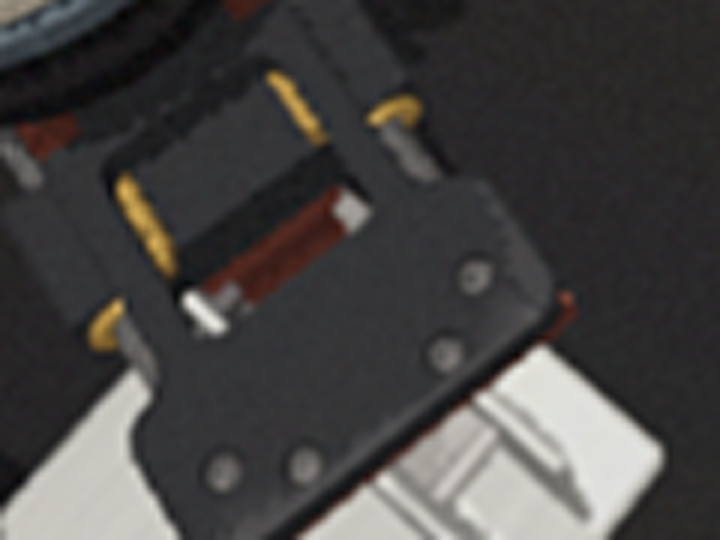

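Force is about 4.7 N up, and the lever is moving with the tip in the slot. Continuing down.

>>> {"name": "move_arm", "arguments": {"motion": [[0, 0, -4, 0, 0, 0, 0], [0, 0, -8, 0, 0, 0, 0], [0, 0, -12, 0, 0, 0, 0], [0, 0, -16, 0, 0, 0, 0], [0, 0, -20, 0, 0, 0, 0]]}}

```text
t: 9.73
ee_pos: [610.5, -244.9, 270.2]
orientation: [3.095, -0.539, 0.005]
ft_force: [2.1, -0.4, 2.8]
width: 19.9
```

>>> {"name": "move_arm", "arguments": {"motion": [[0, 0, -3, 0, 0, 0, 0], [0, 0, -6, 0, 0, 0, 0], [0, 0, -9, 0, 0, 0, 0], [0, 0, -12, 0, 0, 0, 0], [0, 0, -15, 0, 0, 0, 0]]}}

```text
t: 10.15
ee_pos: [608.8, -244.6, 254.7]
orientation: [3.095, -0.539, -0.002]
ft_force: [0.5, -0.1, 4.7]
width: 20.0
```

>>> {"name": "move_arm", "arguments": {"motion": [[0, 0, -1, 0, 0, 0, 0], [0, 0, -2, 0, 0, 0, 0], [0, 0, -3, 0, 0, 0, 0], [0, 0, -4, 0, 0, 0, 0], [0, 0, -5, 0, 0, 0, 0]]}}

```text
t: 10.57
ee_pos: [609.4, -244.6, 250.2]
orientation: [-3.095, 0.539, -0.0]
ft_force: [0.1, -0.1, 8.8]
width: 19.9
```

```bash
python3 -c "
from st import *
st()
shot('top',405,185,80,60,10,'p4')"
```

```text
t 10.57 tcp [ 609.45 -244.62  250.22] yaw -19.767687463008446 z [ 0. -0. -1.] f [ 0.06 -0.13  8.76] m [ 0.05 -0.07 -0.01] w 19.855810404201474 q [-0.4   0.44  1.53  0.    1.17 -0.05]
```

View pics/p4.png

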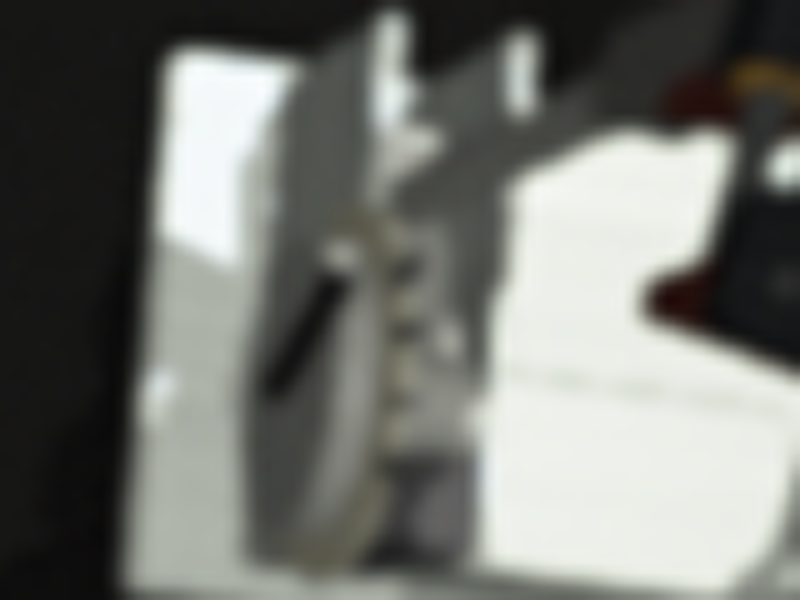

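The pointer has swung to about the last tick, and force has risen to about 10 N, past the 8 N peak. I'll add a little more to confirm it's on the stop.

>>> {"name": "move_arm", "arguments": {"motion": [[0, 0, -1, 0, 0, 0, 0], [0, 0, -2, 0, 0, 0, 0], [0, 0, -2, 0, 0, 0, 0], [0, 0, -2, 0, 0, 0, 0], [0, 0, -2, 0, 0, 0, 0]]}}

```text
t: 11.03
ee_pos: [610.1, -244.7, 248.8]
orientation: [3.095, -0.539, 0.003]
ft_force: [0.7, 0.2, 8.9]
width: 19.9
```

```bash
python3 -c "
from st import *
st()"
```

```text
t 11.03 tcp [ 610.12 -244.72  248.79] yaw -19.769285585873792 z [ 0. -0. -1.] f [0.67 0.22 8.95] m [ 0.15 -0.19  0.07] w 19.895139764074216 q [-0.4   0.44  1.53  0.    1.16 -0.05]
```

>>> {"name": "move_arm", "arguments": {"motion": [[0, 0, -1, 0, 0, 0, 0], [0, 0, -2, 0, 0, 0, 0], [0, 0, -2, 0, 0, 0, 0], [0, 0, -2, 0, 0, 0, 0], [0, 0, -2, 0, 0, 0, 0]]}}

```text
t: 11.45
ee_pos: [610.6, -244.8, 247.2]
orientation: [3.095, -0.539, 0.005]
ft_force: [1.8, 0.6, 9.9]
width: 20.1
```

```bash
python3 -c "
from st import *
st();get_image('top');st()"
```

```text
t 11.45 tcp [ 610.59 -244.85  247.22] yaw -19.776327327755713 z [ 0. -0. -1.] f [1.8  0.58 9.85] m [ 0.09 -0.48 -0.03] w 20.05012563348852 q [-0.4   0.45  1.53  0.    1.16 -0.05]
t 11.5 tcp [ 610.61 -244.87  247.25] yaw -19.774506254128912 z [ 0. -0. -1.] f [1.22 0.22 9.66] m [ 0.16 -0.5   0.04] w 20.134402185425582 q [-0.4   0.45  1.53  0.    1.16 -0.05]
```

The force has no sharp stop yet, so I'll measure the dial angle numerically from the pointer in the top-view crops (home, last, now).

```bash
python3 -c "
from st import *
T=shot('top',405,185,80,60,10,'p5')
o=np.array([557,-239.5]);yaw=-.095;ex=np.array([np.cos(yaw),np.sin(yaw),0]);ey=np.array([-ex[1],ex[0],0])
def L(p,yy=37):
  c,d=ray(T,(p[0]+.5)/10-.5+365.5,(p[1]+.5)/10-.5+155.5);c=c-np.r_[o,0];t=(yy-c@ey)/(d@ey);w=c+d*t;return np.array([w@ex,w[2]-80])
for f in('p2','p4','p5'):
  g=cv2.cvtColor(cv2.imread(f'pics/{f}.png'),cv2.COLOR_BGR2GRAY);m=np.zeros_like(g);m[230:480,255:365]=(g[230:480,255:365]<45)*255
  n,lab,s,c=cv2.connectedComponentsWithStats(m);k=1+np.argmax(s[1:,4]);ys,xs=np.nonzero(lab==k)
  P=np.array([L(q) for q in zip(xs[::7],ys[::7])]);mu=P.mean(0);u=np.linalg.svd(P-mu,full_matrices=False)[2][0]
  pr=(P-mu)@u;print(f,s[k],'mean',mu,'ang',np.degrees(np.arctan2(u[1],u[0]))%180,'ext',pr.min(),pr.max(),'rad ang of mean',np.degrees(np.arctan2(mu[1],mu[0])))
"

```

```text
p2 [ 265  373   61   80 2538] mean [-6.37 23.4 ] ang 114.54628483677301 ext -25.042806066388867 24.66919088445306 rad ang of mean 105.23515766264313
p4 [ 264  278   79  121 3736] mean [ 9.94 25.63] ang 67.37153835380127 ext -26.415302063260356 26.28063567521572 rad ang of mean 68.80784636074722
p5 [ 264  274   78  126 3842] mean [10.5  25.12] ang 65.49604978279977 ext -27.116839025289895 26.82466234145481 rad ang of mean 67.31539011044872
```

View pics/p5.png

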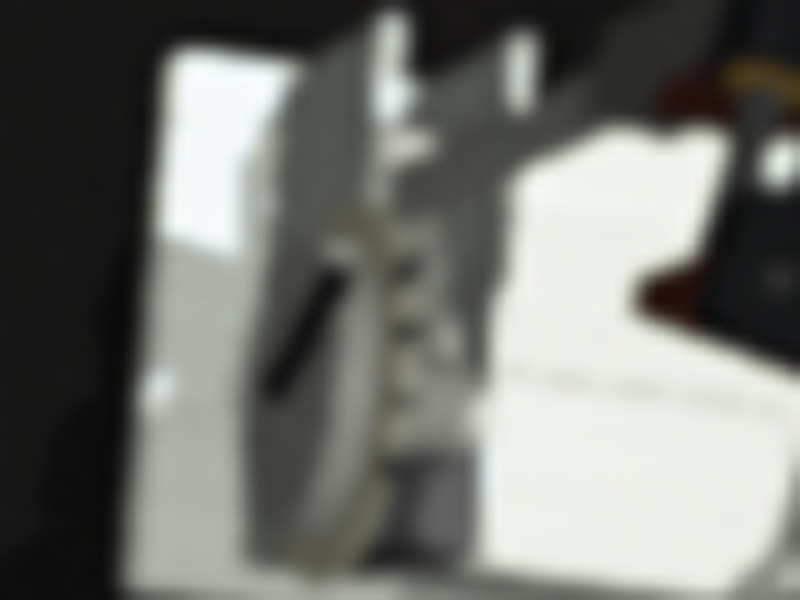

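The pointer turned about 0.86–0.89 rad from home by this measure, not clearly at 0.92 yet. Pressing further in small steps.

>>> {"name": "move_arm", "arguments": {"motion": [[0, 0, -1, 0, 0, 0, 0], [0, 0, -2, 0, 0, 0, 0], [0, 0, -3, 0, 0, 0, 0], [0, 0, -3, 0, 0, 0, 0], [0, 0, -3, 0, 0, 0, 0]]}}

```text
t: 11.97
ee_pos: [611.6, -245.1, 246.0]
orientation: [3.094, -0.539, 0.01]
ft_force: [0.8, 1.5, 17.7]
width: 20.0
```

```bash
cat > ptr.py <<'E'
from st import *
st()
T=shot('top',405,185,80,60,10,'p6')
o=np.array([557,-239.5]);yaw=-.095;ex=np.array([np.cos(yaw),np.sin(yaw),0]);ey=np.array([-ex[1],ex[0],0])
def L(p,yy=37):
  c,d=ray(T,(p[0]+.5)/10-.5+365.5,(p[1]+.5)/10-.5+155.5);c=c-np.r_[o,0];t=(yy-c@ey)/(d@ey);w=c+d*t;return np.array([w@ex,w[2]-80])
for f in('p2','p4','p5','p6'):
  g=cv2.cvtColor(cv2.imread(f'pics/{f}.png'),cv2.COLOR_BGR2GRAY);m=np.zeros_like(g);m[230:480,255:365]=(g[230:480,255:365]<45)*255
  n,lab,s,c=cv2.connectedComponentsWithStats(m);k=1+np.argmax(s[1:,4]);ys,xs=np.nonzero(lab==k)
  P=np.array([L(q) for q in zip(xs[::7],ys[::7])]);mu=P.mean(0);u=np.linalg.svd(P-mu,full_matrices=False)[2][0]
  print(f,'ang',np.degrees(np.arctan2(u[1],u[0]))%180,np.degrees(np.arctan2(mu[1],mu[0])))
E
python3 ptr.py
```

```text
t 11.97 tcp [ 611.58 -245.05  246.05] yaw -19.779481979395243 z [ 0.01 -0.   -1.  ] f [ 0.84  1.5  17.68] m [ 0.41 -0.36 -0.04] w 19.98461258030196 q [-0.4   0.45  1.53  0.    1.15 -0.05]
p2 ang 114.54628483677301 105.23515766264313
p4 ang 67.37153835380127 68.80784636074722
p5 ang 65.49604978279977 67.31539011044872
p6 ang 65.40812109095212 67.35263949711315
```

Force jumped to about 20 N with the pointer no longer moving and the tip at about 53 mm, which is what the end stop should look like. I'll hold briefly to check it's stable.

>>> {"name": "move_arm", "arguments": {"motion": [[0, 0, 0, 0, 0, 0, 0], [0, 0, 0, 0, 0, 0, 0], [0, 0, 0, 0, 0, 0, 0], [0, 0, 0, 0, 0, 0, 0], [0, 0, 0, 0, 0, 0, 0]]}}

```text
t: 12.43
ee_pos: [611.6, -245.1, 246.1]
orientation: [3.094, -0.539, 0.01]
ft_force: [0.8, 1.1, 17.3]
width: 19.6
```

```bash
python3 ptr.py; python3 -c "
from st import *
S=shot('side',165,335,120,90,6,'p7');T=get_image('top')
for i in(S,T): print([(np.array(d['location'][::-1]),round(d['p'],2)) for d in mark_of(i,'press')[:2]],proj(i,[557+52.8,-239.5-5,137]),proj(i,[557+52.8,-239.5-5,57]))"
```

```text
t 12.43 tcp [ 611.62 -245.05  246.05] yaw -19.775833302012003 z [ 0.01 -0.   -1.  ] f [ 0.81  1.14 17.29] m [ 0.37 -0.4   0.03] w 19.583661174514653 q [-0.4   0.45  1.53  0.    1.15 -0.05]
p2 ang 114.54628483677301 105.23515766264313
p4 ang 67.37153835380127 68.80784636074722
p5 ang 65.49604978279977 67.31539011044872
p6 ang 65.45248786154596 67.36797559477635
[(array([180.7, 368. ]), 0.65)] [169.46 352.61] [177.4  363.56]
[(array([407.2, 176.6]), 0.81), (array([309.4, 202.1]), 0.3)] [417.07 170.02] [404.68 175.83]
```

Pose and force are steady and the pointer has stopped. Handing in.

```bash
python3 -c "
from st import *
close_job();st()"
```

```text
the job is handed in; nothing more can be done
the job is handed in; nothing more can be done
```

I pulled the rod straight up out of its ring and carried it round the robot side of the stand to the lock post. With its tip I pressed the lever down to what looks like the end stop, past the third click. I handed the job in at about 12.5 s with the rod still gripped and pushing.

**Last checks**
- **Grip:** finger opening was 19.6–20 mm on the 20 mm grip, with no slip visible after the pull.
- **Hold:** the TCP held to within 0.1 mm over the last 0.4 s, with a steady push of about 19 N (17 N wrist reading plus about 2 N rod weight).
- **Depth:** the tip worked out at about 53 mm above the ledge; the third click is at about 57 mm. On the last press the force jumped from about 10 to 18 N with the pointer still, which fits the end stop.

**Disagreement:** the coarse pointer measurement from the top picture gave only about 0.86–0.89 rad, not the 0.97 rad of the stop. The pointer covers only a few pixels, so I trusted the tip height and the force jump. I did not check the loose umbrellas and desk things again at the end, but the path kept clear of them.

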